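# Fit the citrus reamer on the juicer and hold it pressed

## Robot

A 7-joint arm with a two-finger parallel gripper is mounted at the origin on a cart in front of the work surface, level with it; the furniture and walls round the work are solid. World frame = base frame: x ahead of the robot, y to its left, z up, the work surface at z = 0. Lengths are in m, angles in rad, forces in N, time in s.
With the tool pointing down it reaches from about 0.4 to 0.925 m from the base axis. Payload 4.1 kg.
Tool frame: the origin (TCP) lies at the centre of the arm's flange, where the gripper is bolted on; the fingertips stand 173 mm ahead of it and the grasp point (between the pads) lies 155 mm ahead of it (ctrl.grip_point_offset is the distance from the TCP to the grasp point, in m); z points along the fingers, y is the line along which they close (so a half turn about z gives the same grasp; the last joint's range is limited). The gripper opens to 85 mm and grips with 20 to 120 N. Pads are 22 mm wide; open, the fingers measure 114 mm over their backs; the gripper's body (76 mm by 85 mm) begins 54 mm behind the grasp point. The pads swing forward as they close: fully open they stand 13 mm farther back than shut.
Start: joints at [-1.355, 0.398, 0.045, 1.537, -0.019, 1.207, -0.051], TCP at [0.201, 0.618, 0.405] pointing down, gripper open.
Joint ranges: [-2.82, 2.82], [-0.49, 2.23], [-1.37, 1.46], [0, 2.46], [-1.36, 4.5], [0.23, 2], [-2.94, 2.94]. Speed limits (rad/s): [2.57, 2.57, 3.14, 3.14, 3.14, 3.14, 3.14].

## Interface

Orientations are given as a rotation vector (axis times angle).
In Python, from rig import ctrl, read_camera, get_calibration gives the robot as it stands. Calls block until the motion is done:
- ctrl.move_ptp(position, orientation): joint-space move of the TCP to a pose.
- ctrl.move_straight(position, orientation=None, velocity=0.15, force_limit=None): straight line of the TCP; orientation=None keeps the orientation; velocity is the mean speed in m/s. With force_limit (N) it stops when the force on the tool has changed by that much, and returns True; else False.
- ctrl.goto_joints(angles): joint-space move.
- ctrl.grip(opening, force=None): finger opening in m; force is the grip in N (None keeps the last); returns when the fingers have stopped.
- ctrl.wait(seconds).
- ctrl.solve_ik(position, orientation): joint angles nearest the present ones, or None.
- read_camera(name): name is "scene" or "top"; returns (picture, depth): 480x640x3 uint8, blue, green, red; 480x640 float32, m along the optical axis (not along the pixel's ray), 0 where there is no reading.
- get_calibration(name): a dict with "fovy" (degrees; the focal length in pixels is half the picture's height over the tangent of half this angle, whatever the lens; pixels are square), "cx", "cy" (the principal point, pixels), "R" (3x3) and "t" (3): a world point X has camera coordinates R X + t. Camera axes: x right, y down, z forward; pixel columns grow to the right and rows downward; lengths in m; the calibration is good to about 2 mm. A picture is of the moment at which its call begins. get_calibration takes no time and is no camera call.
A pose or a line that the arm cannot do raises ctrl.PlanningError and nothing moves.
- ctrl.close_job(): hands the job in; it is judged then, once.
Readings, each from a call of its own:
- ctrl.current_time_s(): time.
- ctrl.current_q(): joint angles.
- ctrl.current_dq(): joint speeds.
- ctrl.current_tau(): joint torques, N m.
- ctrl.current_tcp_pos(): TCP position.
- ctrl.current_eef_rot(): TCP orientation.
- ctrl.current_force(): force on the tool from outside, world axes, zero at the start.
- ctrl.current_wrist_torque(): the same for the moment, N m.
- ctrl.current_grip_width(): finger opening in m.
- ctrl.current_gripper_force(): force on a finger pad.
Only numpy, scipy, OpenCV 4.12 (cv2) and the standard library are available. Lean on these libraries where they do the work, as an engineer would, in place of code of your own. Each camera call takes 0.05 s, during which the arm holds its last target. There are 200 camera calls.

## Task

Get the electric juicer ready to run: slide the reamer cone out of the open end of its slotted holder, set its splined stem on the juicer's drive, turn it until the splines mesh, and slide it down until its flange sits on the drive cup. Then push it down so that the sprung drive is held at the bottom of its travel, and finish like that, still gripping the reamer and keeping it pressed down; do not let go. Leave the lemon, timer, garlic, apple and mug where they are.

Things in the scene. Friction and masses are not known exactly. Their poses are not given: they have to be found in the camera images.
- reamer: White plastic citrus reamer, loose, about 90 g, tip 58 mm above its origin. Origin: centre of the underside of its round flange (66 mm diameter, 5 mm thick); z is its axis, up. Fins above and stem below; it looks the same every quarter turn. It starts hanging by its flange in the holder, at any yaw, and can turn there.
- reamer_grip (a point): Point on the reamer's axis 40 mm above its origin, where to grip. Four fins form a cross along the reamer's x and y axes: each pair is 40 mm from outer edge to outer edge, 9 mm thick; the outer edges are upright from 5 to 47 mm above the origin. Grip across a pair, along the reamer's x or y. A round core of 33 mm or less fills the middle.
- reamer_stem (a point): Lower end of the reamer's stem, 22.5 mm below its origin. The stem is a cross of two bars along the reamer's x and y axes (in line with the fins), each 30 mm long and 9 mm thick, straight to 18 mm below the origin and then tapering to V edges at this end.
- holder: White storage holder fixed to the worktop, 86x100x49 mm. Origin: on the worktop under the place where the reamer hangs (it starts within 8 mm of it along x); z up. A T-shaped slot runs along its x axis, open at -x (roughly to the robot's right), walled at +x. The flange rests on rails (tops at 34 mm, 36 mm gap for the stem) and has 3 mm of play to either side.
- holder_mouth (a point): Middle of the holder's open end, 36 mm from its origin along -x, 34 mm above the worktop. Lips over the flange (undersides at 43 mm, tops at 49 mm above the worktop, 52 mm apart) stop the reamer from being lifted; rails and lips end here, so the flange is clear of them once the reamer's centre is more than 34 mm outside this point.
- juicer: White electric citrus juicer standing fixed on the worktop: round housing 156 mm across at the foot, a shallow dish 152 mm across with its rim 60 mm above the worktop, a small spout at its -x side. Origin: on the worktop under the centre; z up. In the middle of the dish stands the drive cup.
- drive_top (a point): Centre of the mouth of the drive cup, grey, round, 56 mm across, in the juicer's dish; 70 mm above the worktop when not pressed. z up; x and y lie along the slots of its cross-shaped hole (34 mm long, 11.5 mm wide, 26 mm deep): the stem enters when the reamer's x and y are parallel to these, any quarter turn. Fully in, the flange rests on the mouth. Moves with the drive.
- drive_turn (a joint): Turn of the drive about the upright axis relative to the juicer, rad, counter-clockwise from above; starts within 0.75 of 0. Stiff: turns only above about 0.4 N m.
- drive_press (a joint): How far the drive cup is pressed down, m: 0 up, 0.008 at the stop. A spring pushes it up with about 5.5 N at the top and 9.5 N at the bottom. It also gives way when an unmeshed stem is pressed on it.
- cabinet_edge (a point): Middle of the lower front edge of the wall cabinet over the back of the worktop, fixed. The edge runs along the world's y for 375 mm to either side of this point; the cabinet lies beyond it (+x) and above. Keep wrist and elbow clear of it: carry the reamer low and at x of 0.46 m or less.
- lemon: Bystander: the lemon, 71x53x51 mm, lying between juicer and holder at the front; leave alone.
- timer: Bystander: the round kitchen timer, 71 mm wide, 57 mm tall, between juicer and holder further back; leave alone.
- garlic: Bystander: the garlic bulb, 56 mm, on the left; leave alone.
- apple: Bystander: the apple, 80 mm wide, on the left; leave alone.
- mug: Bystander: the mug, 82x112x94 mm, on the right; leave alone.

How it is judged:
On the way, in this order (a step that is already met when the one before it is completed fails the run):
1. the reamer is out of the holder through its open end (x of reamer in the frame of holder below -0.068 m and contact force between reamer and holder below 0.1 N), for 0.1 s.
2. the stem is meshed: the flange sits on the drive cup (z of reamer in the frame of drive_top below 0.003 m and horizontal distance between reamer and drive_top below 0.004 m and angle between reamer's own z axis and vertical below 0.1 rad), for 0.2 s.
At the end, for the whole second after the job is handed in: The reamer's stem is in the drive cup (flange within 3 mm of the mouth, centred within 4 mm, upright within 0.1 rad), the drive is pressed down by more than 5.5 of its 8 mm with more than 4 N between reamer and juicer, and the fingers still grip the reamer (over 2 N); the holder does not touch it (all of step 2 and value of joint drive_press above 0.0055 m and contact force between reamer and juicer above 4 N and contact force between the fingers and reamer above 2 N and contact force between reamer and holder below 0.1 N); the arm keeps its last pose, push and grip.
It fails at once if the lemon is moved by more than 30 mm (distance of lemon from where it was at the start of the episode above 0.03 m).
It fails at once if the timer is moved by more than 30 mm (distance of timer from where it was at the start of the episode above 0.03 m).
It fails at once if the garlic is moved by more than 30 mm (distance of garlic from where it was at the start of the episode above 0.03 m).
It fails at once if the apple is moved by more than 30 mm (distance of apple from where it was at the start of the episode above 0.03 m).
It fails at once if the mug is moved by more than 30 mm (distance of mug from where it was at the start of the episode above 0.03 m).
It also fails if it takes over 48 s, if anything falls off the work surface, if the arm or the gripper's body presses on something with over 40 N, if the wrist force passes 120 N, or if a joint passes its speed limit or range.

## Working session

There is one attempt and no reset: what is moved stays moved. The work goes in short steps, each a Python script; the robot and the scene stay as the last script left them, time stands still between calls to the robot, and variables do not carry over. Pictures are saved under pics/ and viewed, at most 10 in all, crops included, and the job is handed in when it is done.

```bash
ls; mkdir -p pics; python3 - <<'E'
from rig import ctrl, read_camera, get_calibration
import cv2,numpy as np
for n in("scene","top"):
    im,d=read_camera(n); cv2.imwrite(f"pics/{n}0.png",im); np.save(f"pics/{n}0.npy",d)
    c=get_calibration(n); print(n,c, (d>0).mean())
print(ctrl.current_time_s(),ctrl.current_tcp_pos(),ctrl.current_eef_rot())
E
```

```text
pics
scene {'fovy': 51.603150937872435, 'cx': 319.42254803322504, 'cy': 241.53714248086186, 'R': array([[-0.84857968, -0.52886186, -0.0147533 ],
       [-0.38345734,  0.63400653, -0.67156249],
       [ 0.36451747, -0.56421703, -0.74080102]]), 't': array([0.42373094, 0.35112141, 1.59243817])} 0.995869140625
top {'fovy': 44.29675747475303, 'cx': 313.6186894313053, 'cy': 238.25549607173386, 'R': array([[ 0.19471519, -0.98072926,  0.01600358],
       [-0.76490139, -0.16203768, -0.62343376],
       [ 0.61401292,  0.10915086, -0.78171237]]), 't': array([-0.09329924,  0.53377988,  1.47824692])} 0.972646484375
0.1 [0.20109666 0.61784821 0.40377   ] [-4.92074678e-01 -3.10264568e+00  2.69781755e-03]
```

View pics/top0.png

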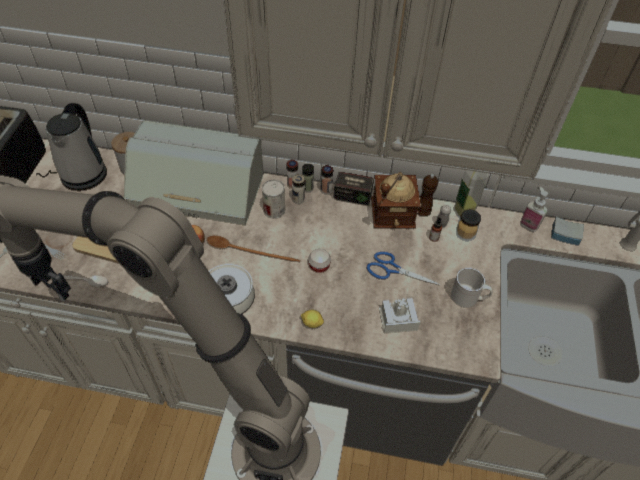

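View pics/scene0.png

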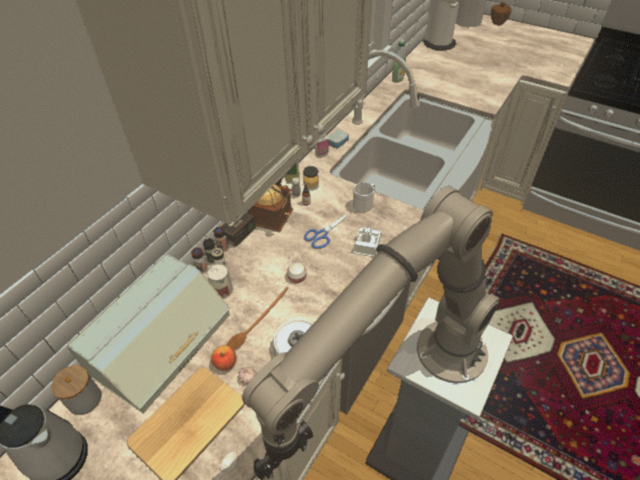

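Top view: holder with reamer at about (400,312), juicer with grey drive at about (228,285), lemon (312,318), timer (319,260), mug (468,288). Scene view: holder (367,240), juicer (293,340), partly behind the arm. Now I'll enlarge these.

```bash
cat > h.py <<'E'
import numpy as np,cv2
from rig import get_calibration
def cal(n):
    c=get_calibration(n); f=240/np.tan(np.radians(c["fovy"])/2); return c,f
def ray(n,uv,z):
    "pixels -> world points on plane z"
    c,f=cal(n); uv=np.atleast_2d(uv).astype(float)
    d=np.c_[(uv[:,0]-c["cx"])/f,(uv[:,1]-c["cy"])/f,np.ones(len(uv))]@c["R"]
    o=-c["R"].T@c["t"]
    return o+d*((z-o[2])/d[:,2])[:,None]
def proj(n,X):
    c,f=cal(n); p=np.atleast_2d(X)@c["R"].T+c["t"]
    return p[:,:2]/p[:,2:]*f+[c["cx"],c["cy"]]
def cloud(n,d):
    c,f=cal(n); v,u=np.mgrid[:480,:640]
    p=np.stack([(u-c["cx"])/f*d,(v-c["cy"])/f*d,d],-1)
    return (p-c["t"])@c["R"]
def rectify(n,im,cx,cy,z,half=.08,px=400):
    "world-aligned picture of plane z: up = +x, left = +y"
    g=np.float32([[cx+half,cy+half,z],[cx+half,cy-half,z],[cx-half,cy-half,z],[cx-half,cy+half,z]])
    H=cv2.getPerspectiveTransform(np.float32(proj(n,g)),np.float32([[0,0],[px,0],[px,px],[0,px]]))
    return cv2.warpPerspective(im,H,(px,px),flags=cv2.INTER_CUBIC)
E
python3 - <<'E'
from h import *
im=cv2.imread("pics/top0.png"); s=cv2.imread("pics/scene0.png")
print(ray("top",[400,308],.06),ray("top",[228,285],.07),ray("scene",[367,238],.06),ray("scene",[295,338],.07))
print("lemon",ray("top",[312,318],.02),"timer",ray("top",[319,260],.03))
def crop(i,u,v): return cv2.resize(i[v-30:v+30,u-40:u+40],None,fx=5,fy=5,interpolation=cv2.INTER_CUBIC)
a=np.vstack([np.hstack([crop(im,400,312),crop(im,228,288)]),np.hstack([crop(s,367,240),crop(s,295,340)])])
cv2.imwrite("pics/crops.png",a)
for n in("top","scene"):
    P=cloud(n,np.load(f"pics/{n}0.npy"))
    for nm,c in(("holder",ray("top",[400,308],.06)[0]),("juicer",ray("top",[228,285],.07)[0])):
        m=(np.hypot(P[...,0]-c[0],P[...,1]-c[1])<.1)&(P[...,2]<.15)
        for lo,hi in((.015,.04),(.04,.055),(.055,.066),(.066,.08),(.08,.12)):
            q=P[m&(P[...,2]>lo)&(P[...,2]<hi)]
            if len(q): print(n,nm,lo,hi,len(q),q.mean(0).round(3),q.min(0).round(3),q.max(0).round(3))
E
```

```text
[[ 0.4440592 -0.2563568  0.06     ]] [[0.413317   0.24030158 0.07      ]] [[ 0.44171947 -0.24385296  0.06      ]] [[0.4288515  0.25558814 0.07      ]]
lemon [[ 0.38437206 -0.01374178  0.02      ]] timer [[0.58493257 0.0046048  0.03      ]]
top holder 0.015 0.04 316 [ 0.42  -0.26   0.031] [ 0.386 -0.317  0.015] [ 0.489 -0.205  0.04 ]
top holder 0.04 0.055 483 [ 0.433 -0.259  0.047] [ 0.386 -0.315  0.04 ] [ 0.495 -0.205  0.055]
top holder 0.055 0.066 48 [ 0.433 -0.256  0.059] [ 0.39  -0.308  0.055] [ 0.48  -0.214  0.066]
top holder 0.066 0.08 55 [ 0.44  -0.255  0.074] [ 0.428 -0.275  0.066] [ 0.464 -0.237  0.08 ]
top holder 0.08 0.12 76 [ 0.442 -0.256  0.087] [ 0.424 -0.274  0.08 ] [ 0.459 -0.239  0.096]
top juicer 0.015 0.04 152 [0.393 0.188 0.029] [0.356 0.172 0.015] [0.459 0.261 0.04 ]
top juicer 0.04 0.055 700 [0.436 0.231 0.05 ] [0.358 0.176 0.04 ] [0.497 0.31  0.055]
top juicer 0.055 0.066 342 [0.44  0.234 0.059] [0.356 0.175 0.055] [0.497 0.313 0.066]
top juicer 0.066 0.08 158 [0.421 0.247 0.07 ] [0.392 0.22  0.066] [0.491 0.275 0.077]
scene holder 0.015 0.04 159 [ 0.438 -0.24   0.03 ] [ 0.393 -0.318  0.016] [ 0.493 -0.197  0.04 ]
scene holder 0.04 0.055 238 [ 0.439 -0.249  0.048] [ 0.393 -0.315  0.04 ] [ 0.498 -0.202  0.055]
scene holder 0.055 0.066 29 [ 0.44  -0.241  0.059] [ 0.404 -0.279  0.055] [ 0.463 -0.215  0.066]
scene holder 0.066 0.08 34 [ 0.448 -0.25   0.074] [ 0.432 -0.273  0.067] [ 0.469 -0.237  0.08 ]
scene holder 0.08 0.12 41 [ 0.449 -0.253  0.088] [ 0.432 -0.273  0.08 ] [ 0.464 -0.236  0.098]
scene juicer 0.015 0.04 15 [0.465 0.305 0.031] [0.438 0.233 0.016] [0.476 0.316 0.038]
scene juicer 0.04 0.055 404 [0.459 0.244 0.051] [0.418 0.176 0.04 ] [0.504 0.314 0.055]
scene juicer 0.055 0.066 285 [0.462 0.242 0.059] [0.416 0.174 0.055] [0.5   0.322 0.066]
scene juicer 0.066 0.08 102 [0.435 0.248 0.071] [0.418 0.178 0.066] [0.461 0.317 0.079]
```

View pics/crops.png

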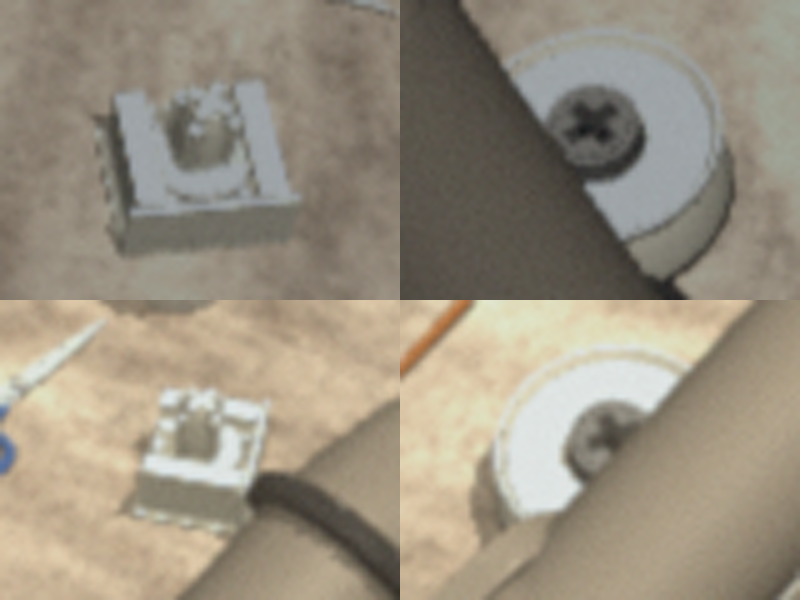

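```bash
python3 - <<'E'
from h import *
rows=[]
for n in("top","scene"):
    im=cv2.imread(f"pics/{n}0.png")
    P=cloud(n,np.load(f"pics/{n}0.npy")).astype(np.float32)
    r=rectify(n,im,.44,-.25,.049); hz=np.clip(P[...,2]*255/.1,0,255).astype(np.uint8)
    k=cv2.applyColorMap(rectify(n,hz,.44,-.25,.049),cv2.COLORMAP_JET)
    g=rectify(n,im,.42,.245,.07)
    rows.append(np.hstack([cv2.resize(x,(266,266)) for x in(r,k,g)]))
cv2.imwrite("pics/rect.png",np.vstack(rows))
E
```

```text
(no output)
```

View pics/rect.png

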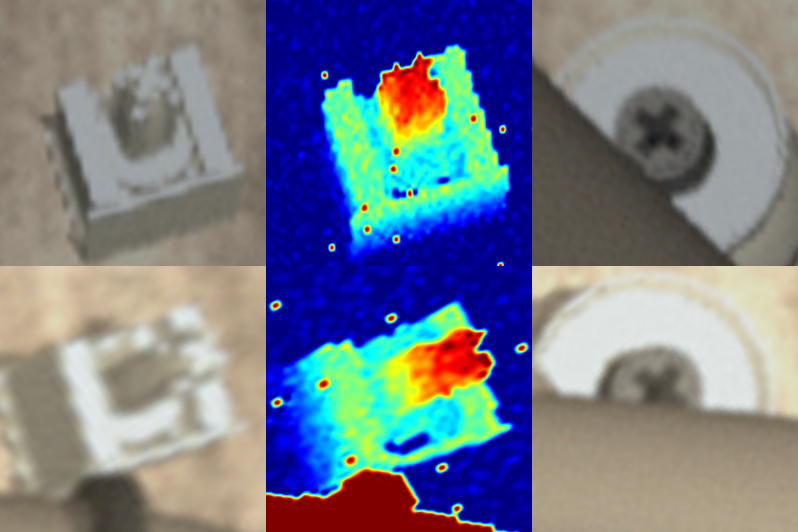

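```bash
cat >> h.py <<'E'
from scipy.spatial.transform import Rotation as Ro
def down(yaw):
    "tool pointing down, closing line (tool y) at angle yaw in world"
    y=np.array([np.cos(yaw),np.sin(yaw),0]);z=np.array([0,0,-1.]);x=np.cross(y,z)
    return Ro.from_matrix(np.c_[x,y,z]).as_rotvec()
E
python3 - <<'E'
from h import *
from rig import ctrl, read_camera
a=np.radians(72)
q=ctrl.solve_ik([.42*np.cos(a),.42*np.sin(a),.40],down(a)); print(q)
ctrl.goto_joints(q); print(ctrl.current_time_s())
q=np.array(q); q[0]+=np.radians(72+75); ctrl.goto_joints(q); print(ctrl.current_time_s(),ctrl.current_tcp_pos())
for n in("top","scene"):
    ims=[];ds=[]
    for i in range(6):
        im,d=read_camera(n); ims.append(im); ds.append(np.where(d>0,d,np.nan))
    cv2.imwrite(f"pics/{n}1.png",np.mean(ims,0).astype(np.uint8)); np.save(f"pics/{n}1.npy",np.nanmedian(ds,0))
rows=[]
for n in("top","scene"):
    im=cv2.imread(f"pics/{n}1.png"); P=cloud(n,np.load(f"pics/{n}1.npy")).astype(np.float32)
    u,v=proj(n,[.44,-.25,.05])[0].astype(int); print(u,v)
    c=cv2.resize(im[v-22:v+22,u-22:u+22],(396,396),interpolation=cv2.INTER_CUBIC)
    g=rectify(n,im,.42,.245,.07,.05,396)
    rows.append(np.hstack([c,g])); 
cv2.imwrite("pics/c2.png",cv2.resize(np.vstack(rows),(600,600)))
E
```

```text
[-1.38874162e+00 -1.61406898e-02  2.98040987e-02  2.05406020e+00
  5.38678323e-04  1.10366604e+00 -1.02546916e-01]
1.0167
3.85 [ 0.1095977  -0.40550365  0.40001692]
397 310
368 238<stdin>:11: RuntimeWarning: All-NaN slice encountered
```

View pics/c2.png

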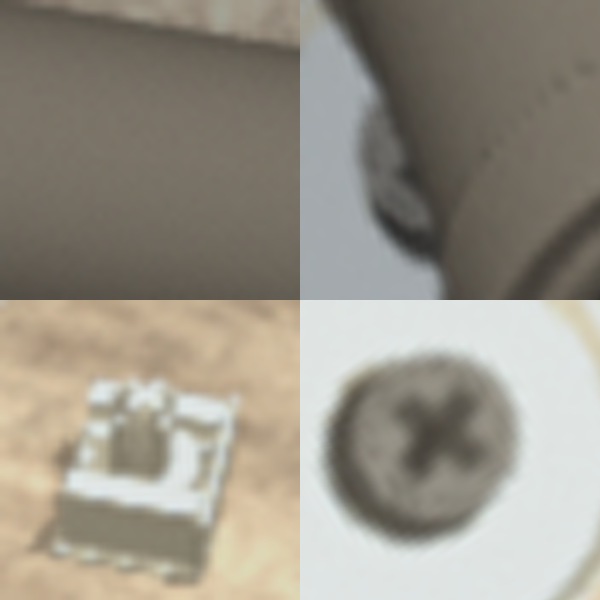

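Scene view from the new pose: the holder is clear at (368,238) and the drive cup's cross is fully visible. The arm hides both from the top camera. It isn't clear which way the slot opens, so I'll print a height grid in the holder's own axes.

```bash
python3 - <<'E'
from h import *
a=np.radians(17.8); e1=np.array([np.sin(a),-np.cos(a)]); e2=np.array([np.cos(a),np.sin(a)])
c=np.array([.444,-.256])
for n,k in(("top",0),("scene",1)):
    P=cloud(n,np.load(f"pics/{n}{k}.npy")).reshape(-1,3); P=P[np.isfinite(P).all(1)]
    d=P[:,:2]-c; A=d@e1;B=d@e2
    print(n)
    for b in np.arange(.062,-.066,-.005):
        s=""
        for x in np.arange(-.065,.066,.005):
            m=(abs(A-x)<.0025)&(abs(B-b)<.0025)
            s+="%3d"%round(np.median(P[m,2])*1e3) if m.any() else "  ."
        print("%4d"%round(b*1e3),s)
im=cv2.imread("pics/scene1.png"); r=rectify("scene",im,.444,-.256,.049,.07,400)
r2=rectify("top",cv2.imread("pics/top0.png"),.444,-.256,.049,.07,400)
cv2.imwrite("pics/c3.png",np.hstack([r2,r]))
E
```

```text
top
  62  -6  .  1 -1  5  0  2  .  .  .  .  0  3  3  .  .  .  .  .  .  .  .  .  .  . -5  1
  57  -6  1  3 -3  2 -1  .  .  .  .  .  0  1  3  .  .  .  .  .  .  .  .  .  .  .  5 -3
  52   0 -5  2  0 -2 -2  .  .  .  .  .  6  .  .  .  .  .  .  .  .  .  .  .  .  .  3  1
  47   0  3  0  1  .  0  .  .  .  .  .  .  .  .  .  .  .  .  .  .  .  .  .  .  . -2 -3
  42   0 -2 -1 -1  3  .  .  .  .  .  .  .  .  .  .  .  .  .  .  .  . 44  .  .  . -3  3
  37  -1 -2  1  0  5 16 46 52 47 34  .  .  .  .  .  .  .  . 32 33 48 48  .  .  .  2 -2
  32  -1  .  1  3 24 46 48 50 48  . 34 41  .  .  .  .  .  . 46 49 46 49 54  .  .  4  0
  27  -1  2 -4 -1 14 32 47 48 39 40 36 38  .  .  .  .  .  .  . 44 49 50 48  .  .  0 -4
  22  -2  5 -2  2  5 37 45 48 47 40 41 35  .  .  .  .  .  .  . 47 49 48  .  .  . -4 -1
  17  -1  1  4  1 16 38 50 48 48 39 44 75  .  .  .  . 78  .  . 50 49 49 48  .  .  4 -4
  12   1  2 -2  4  7 36 49 49 48 37 71 83 87  . 90 89  .  .  . 48 52 52 42  .  .  0 -5
   7   1  1  1  0 23 47 51 50 48 37 52 80 92 88 91 89  .  . 47 46 46 48  .  .  . -1 -2
   2   2  1  0  0 13 46 47 49  . 36 55 73 92 90 86 8
[... 2736 characters left out ...]
.  .
 -28   1  2  1  2 10 29 50  . 48  .  .  .  .  .  .  .  7 21 11 46 35 30  .  .  .  .  .
 -33  -2  1  2  5 12 30 49 51 51 47  .  . 50 50  .  .  . 42 36 41 51  . 49  .  .  .  .
 -38   3  .  0 24 35 36 12 50 40 35 31 25 48 52 21 49 46 42 50 16 47 45 37 51  3  .  1
 -43   0  1  1  1  0  0  2  .  0 -1  0  0  3  1  0  0  1  .  1  2 -2  0  2  1  0 -1  0
 -48   0  2  0  1  1  0  1  2  1  2  .  1  1  . -2  0  0  2 -1  2 -1  1  1  0  0  .  2
 -53  -1  0  1 -1  1  2  2 -3  0  1  .  0  1  1  1  2  2  3 -1  3  .  0  0  3  0  1  2
 -58   2  2 -1  1 -2  1  1  0  3  .  0  3  .  0  3 -1  2  2  2  1  3 -1 -4  0  1  0  .
 -63   0  0 -1  2  2  0  2  .  2  2  .  2  2  2  2  2  0  2  0  0 -1 -1 -2  1  2  1  3
```

View pics/c3.png

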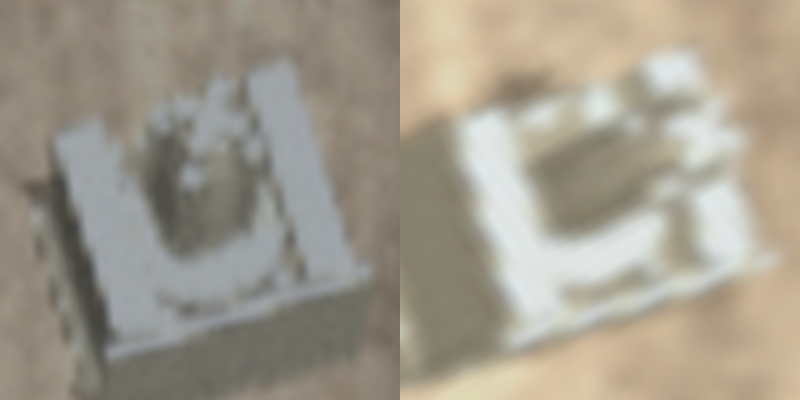

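```bash
python3 - <<'E'
from h import *
Pt=cloud("top",np.load("pics/top0.npy"));Ps=cloud("scene",np.load("pics/scene1.npy"))
T=cv2.imread("pics/top0.png");S=cv2.imread("pics/scene1.png")
for n,P in(("top",Pt),("scene",Ps)):
    d=P-[.444,-.256,0]; m=(np.hypot(d[...,0],d[...,1])<.075)&(abs(P[...,2]-.049)<.004)
    m=cv2.morphologyEx(m.astype(np.uint8),cv2.MORPH_OPEN,np.ones((2,2),np.uint8))>0
    uv=np.argwhere(m)[:,::-1]; q=ray(n,uv,.049)[:,:2]*1e3
    print(n,"lips",cv2.minAreaRect(q.astype(np.float32)))
    q=P[(np.hypot(d[...,0],d[...,1])<.03)&(P[...,2]>.078)]; print(" fins",len(q),q.mean(0),(q.min(0)+q.max(0))/2)
# cabinet edge
m=np.isfinite(Pt).all(2)&(Pt[...,2]>.25)&(Pt[...,0]>.4)&(abs(Pt[...,1])<.4)
v,u=np.nonzero(m)
for c in range(250,560,50):
    k=(u==c); 
    if k.any():
        r=v[k].max(); print("cab",c,r,Pt[r,c].round(3),Pt[r-4,c].round(3))
# drive cross
for n,I in(("scene",S),("top",T)):
    r=cv2.cvtColor(rectify(n,I,.42,.245,.07,.05,400),cv2.COLOR_BGR2GRAY)
    cup=(r<150).astype(np.uint8)*255
    if n=="scene":
        pass
    best=None
    c0=(.424,.249) if best is None else best
    yy,xx=np.mgrid[:400,:400]; X=.47-yy*.00025; Y=.295-xx*.00025
    for it in range(4):
        R=np.hypot(X-c0[0],Y-c0[1]); w=np.where(R<.018,np.clip(np.percentile(r[R<.024],50)-12-r,0,40.),0.)
        c0=((X*w).sum()/w.sum(),(Y*w).sum()/w.sum())
    th=np.arctan2(Y-c0[1],X-c0[0]); w4=w*(R>.006)
    print(n,"cross",c0,np.degrees(np.angle((w4*np.exp(4j*th)).sum())/4), abs((w4*np.exp(4j*th)).sum())/w4.sum())
o=[]
for n,I in(("top",T),("scene",S)):
    o.append(rectify(n,I,.447,-.254,.081,.035,390))
    o.append(rectify(n,I,.42,.245,.07,.05,390))
a=np.vstack([np.hstack(o[:2]),np.hstack(o[2:])]);cv2.imwrite("pics/c4.png",cv2.resize(a,(600,600)))
E
```

```text
top lips ((436.1097717285156, -261.7146301269531), (80.49391174316406, 95.08352661132812), 16.734874725341797)
 fins 92 [ 0.44273925 -0.25602028  0.08532992] [ 0.44395553 -0.25624199  0.08691971]
scene lips ((439.0699462890625, -253.55435180664062), (81.98768615722656, 91.81243133544922), 17.98125648498535)
 fins 49 [ 0.44971523 -0.25336359  0.08657224] [ 0.4506281  -0.25610308  0.08602874]
cab 250 137 [0.611 0.2   0.47 ] [0.611 0.199 0.484]
cab 300 145 [0.613 0.069 0.466] [0.61  0.069 0.483]
cab 350 152 [ 0.611 -0.059  0.469] [ 0.609 -0.059  0.484]
cab 400 160 [ 0.612 -0.185  0.466] [ 0.608 -0.184  0.483]
cab 450 167 [ 0.612 -0.309  0.468] [ 0.609 -0.306  0.483]
cab 500 134 [ 0.612 -0.398  0.592] [ 0.614 -0.396  0.601]
scene cross (np.float64(0.42522252370535385), np.float64(0.2492449482865392)) -37.002124656743085 0.42510331457054296
top cross (np.float64(0.4210591696954001), np.float64(0.24873799482957232)) -36.335294715321076 0.4438835146325653
```

View pics/c4.png

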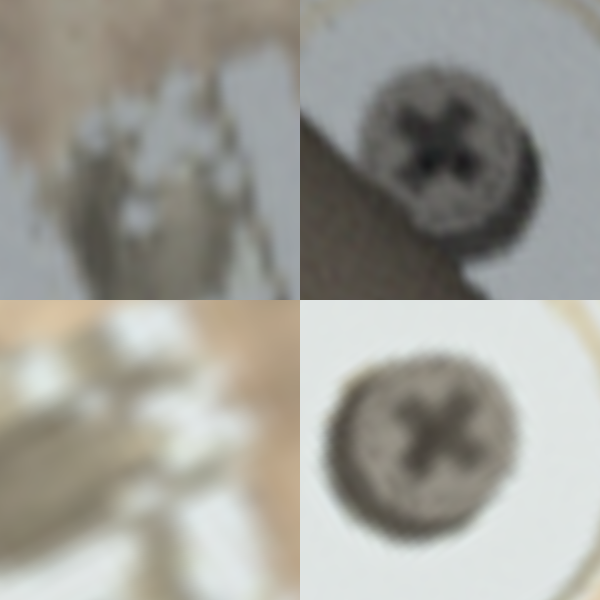

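Findings:
- **Holder:** the slot opens away from the robot, at about 17.5° in world. The wall is on the near side. Its origin is about (0.444,-0.2555).
- **Fins:** roughly -7°.
- **Drive:** about (0.423,0.249), with its cross at -36.7° (equivalent to 53.3°).

A first light squeeze at -7° will centre the reamer along the slot, and a second at 83° will hold it.

```bash
python3 - <<'E'
from h import *
from rig import ctrl, read_camera
r=np.radians
p=np.array([.447,-.2545])
for nm,pp,y in(("pull",[.52,-.2315,.23],83),("mid",[.44,-.1,.31],83),("jui",[.423,.249,.31],53.3)):
    print(nm,np.round(ctrl.solve_ik(pp,down(r(y))),2))
ctrl.move_ptp([*p,.31],down(r(-7))); print(ctrl.current_time_s())
hit=ctrl.move_straight([*p,.225],velocity=.12,force_limit=15); print(hit,ctrl.current_tcp_pos())
if not hit:
    ctrl.grip(.0,20); print(ctrl.current_grip_width(),ctrl.current_gripper_force(),ctrl.current_force(),ctrl.current_wrist_torque())
for n in("top","scene"): cv2.imwrite(f"pics/{n}2.png",read_camera(n)[0])
a=[]
for n in("top","scene"):
    I=cv2.imread(f"pics/{n}2.png"); u,v=proj(n,[.447,-.254,.08])[0].astype(int)
    a.append(cv2.resize(I[v-30:v+30,u-40:u+40],(400,300),interpolation=cv2.INTER_CUBIC))
cv2.imwrite("pics/c5.png",np.hstack(a)); print(ctrl.current_time_s(),ctrl.current_q())
E
```

```text
pull [ 0.67  0.47 -0.41  1.89  0.25  0.83  1.58]
mid [ 0.55  0.17 -0.46  2.09  0.1   0.9   1.48]
jui [ 0.42  0.5  -1.3   1.99  0.55  1.08 -0.2 ]
5.875
False [ 0.44733882 -0.25477787  0.22560937]
0.03981113650441655 20.017916578799486 [-0.60759328 -0.18577396  5.68289556] [0.11056273 0.14291601 0.03305881]
7.325 [ 0.73645128  0.39322755 -0.36286736  2.01962815  0.19894722  0.76078625
  0.13213538]
```

View pics/c5.png

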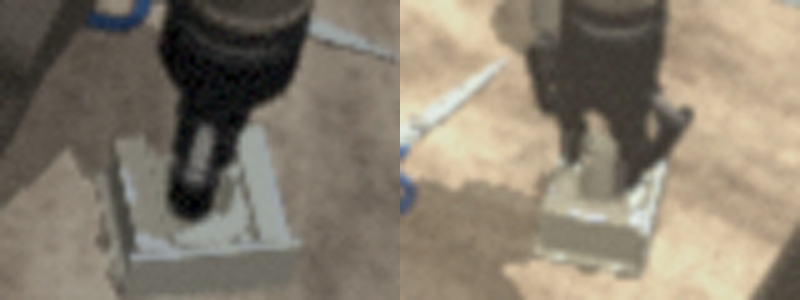

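Width is 39.8 mm, so the fins are aligned with the pads at -7°. In the picture, the fingers straddle the fins above the lips. Next I'll regrip at 83° and pull it out.

```bash
python3 - <<'E'
from h import *
from rig import ctrl
r=np.radians
x,y=ctrl.current_tcp_pos()[:2]
ctrl.grip(.075); ctrl.move_ptp([x,y,.226],down(r(83)))
ctrl.grip(0,60); print(ctrl.current_grip_width(),ctrl.current_force(),ctrl.current_wrist_torque(),ctrl.current_time_s())
w=ctrl.current_grip_width()
if abs(w-.04)<.004:
    ctrl.move_straight([x,y,.228],velocity=.02); print(ctrl.current_force())
    e=np.array([np.cos(r(17.5)),np.sin(r(17.5))])
    t=np.array([x,y])+.085*e
    print(ctrl.move_straight([*t,.228],velocity=.05,force_limit=20),ctrl.current_tcp_pos(),ctrl.current_force(),ctrl.current_grip_width(),ctrl.current_time_s())
E
```

```text
0.03833786688026382 [-0.69321102  0.06562752  4.11217306] [-0.03008272  0.26681465  0.01579983] 9.45
[ 0.92636919 -0.51963736 -0.43093796]
False [ 0.52818302 -0.22925527  0.22798307] [-0.25731893  0.87967351 -0.81341895] 0.03841373683225407 11.55
```

```bash
python3 - <<'E'
from h import *
from rig import ctrl, read_camera
r=np.radians
x,y,_=ctrl.current_tcp_pos()
ctrl.move_straight([x,y,.30],velocity=.15)
ctrl.move_straight([.44,-.12,.305],velocity=.15)
print(ctrl.current_time_s(),np.round(ctrl.current_q(),2))
ctrl.move_straight([.41,.06,.305],down(r(68)),velocity=.15); print(np.round(ctrl.current_q(),2))
ctrl.move_straight([.423,.249,.305],down(r(53.3)),velocity=.15)
print(ctrl.current_time_s(),np.round(ctrl.current_q(),2),ctrl.current_tcp_pos(),ctrl.current_force(),ctrl.current_wrist_torque(),ctrl.current_grip_width())
a=[]
for n in("top","scene"):
    I,d=read_camera(n); cv2.imwrite(f"pics/{n}3.png",I); u,v=proj(n,[.423,.249,.1])[0].astype(int)
    a.append(cv2.resize(I[v-36:v+36,u-32:u+32],(400,450),interpolation=cv2.INTER_CUBIC))
cv2.imwrite("pics/c6.png",np.hstack(a))
E
```

```text
13.2667 [ 0.92  0.24 -0.84  2.08  0.22  0.92  1.41]
[ 0.63  0.16 -0.94  2.16  0.17  0.89  0.78]
16.05 [ 0.17  0.33 -0.92  2.    0.32  0.96  0.01] [0.42311689 0.24815575 0.30479916] [ 0.07084145 -0.3248705  -1.25193542] [-0.00820914  0.0360902   0.01162409] 0.0382629975801069
```

View pics/c6.png

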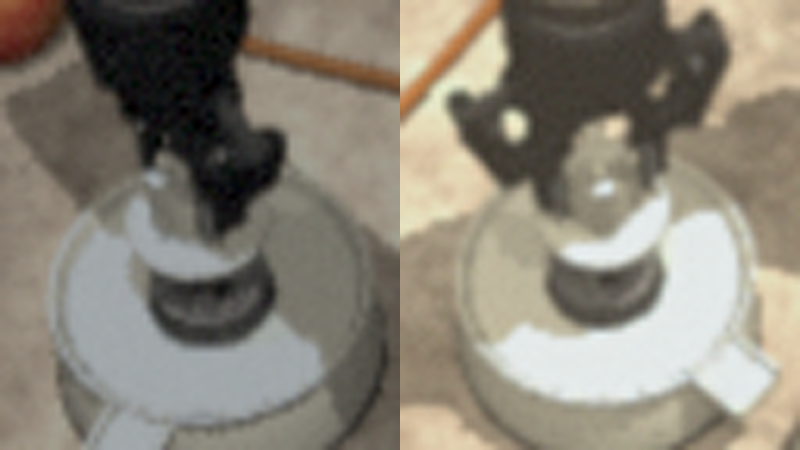

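In the crops, the flange hangs over the cup. Top view: cup columns 148–275, flange 125–268. Scene view: cup 547–663, flange 545–672. Intersecting these mid-columns from the two views gives the cup-to-flange offset.

```bash
python3 - <<'E'
from h import *
from scipy.optimize import least_squares
def mid(l,r,n,base):
    u0=int(proj(n,[.423,.249,.1])[0][0])-32
    return u0+((l+r)/2-base)/6.25-.42
def solve(z,ut,us):
    return least_squares(lambda p:[proj("top",[*p,z])[0,0]-ut,proj("scene",[*p,z])[0,0]-us],[.42,.25]).x
cup=solve(.063,mid(148,275,"top",0),mid(547,663,"scene",400))
fl=solve(.115,mid(125,268,"top",0),mid(545,672,"scene",400))
print("cup",cup,"flange",fl,"tcp .4231 .2482")
# cup outline in unobstructed scene1: grey rim against white dish
I=cv2.imread("pics/scene1.png"); r=cv2.cvtColor(rectify("scene",I,.42,.245,.07,.05,400),cv2.COLOR_BGR2GRAY)
m=(r<185).astype(np.uint8); cs=max(cv2.findContours(m,0,1)[0],key=lambda c:cv2.contourArea(c) if cv2.pointPolygonTest(c,(183,183),False)>0 else 0)
top=cv2.minEnclosingCircle(cs); print("blob",top, cv2.boundingRect(cs))
# rim top only: pixels brighter than the shaded side
m2=((r>115)&(r<185)).astype(np.uint8)*cv2.drawContours(np.zeros_like(m),[cs],-1,1,-1)
m2=cv2.morphologyEx(m2,cv2.MORPH_CLOSE,np.ones((45,45)));m2=cv2.morphologyEx(m2,cv2.MORPH_OPEN,np.ones((45,45)))
c2=max(cv2.findContours(m2,0,1)[0],key=cv2.contourArea);e=cv2.fitEllipse(c2);print("rim",e,.47-e[0][1]*.00025,.295-e[0][0]*.00025)
E
```

```text
cup [0.42462419 0.24910393] flange [0.41947716 0.24927119] tcp .4231 .2482
blob ((159.69728088378906, 194.10543823242188), 135.750244140625) (28, 71, 263, 258)
rim ((157.9250946044922, 196.5089111328125), (246.84512329101562, 267.11468505859375), 52.58472442626953) 0.42087277221679686 0.25551872634887696
```

```bash
python3 - <<'E'
from h import *
from rig import ctrl
r=np.radians
def st(t): print(t,np.round(ctrl.current_tcp_pos(),4),np.round(ctrl.current_force(),2),np.round(ctrl.current_wrist_torque(),2),round(ctrl.current_time_s(),2))
x,y=.4245,.249
ctrl.move_straight([x,y,.290],velocity=.05); st("above")
ctrl.move_straight([x,y,.279],velocity=.03,force_limit=20); st("279")
if abs(ctrl.current_force()[2])<4:
    print(ctrl.move_straight([x,y,.264],velocity=.03,force_limit=9)); st("down")
E
```

```text
above [0.4244 0.2489 0.2895] [-0.21 -0.43 -1.18] [-0.06 -0.02 -0.01] 16.6
279 [0.4247 0.2491 0.2794] [-0.95 -0.82  5.2 ] [-0.3   0.18  0.02] 17.12
```

```bash
python3 - <<'E'
from h import *
from rig import ctrl
r=np.radians
x,y=.4245,.249; z=.279; t0=ctrl.current_time_s()
def go(dx,dy,w):
    ctrl.move_straight([x+dx,y+dy,z],down(r(53.3+w)),velocity=.03)
    f=ctrl.current_force(); print(dx,dy,w,np.round(f,1),np.round(ctrl.current_wrist_torque(),2),round(ctrl.current_time_s(),2)); return f[2]
for a in[(0,0,4),(0,0,-4),(0,0,0),(.0025,0,0),(0,-.0025,0),(-.0025,0,0),(0,.0025,0)]:
    if go(*a)<2 or ctrl.current_time_s()-t0>6: break
E
```

```text
0 0 4 [ 0.  -1.4  4.4] [-0.24  0.11  0.07] 17.37
0 0 -4 [-0.3 -1.   4.9] [-0.32  0.15  0.08] 17.66
0 0 0 [ 0.5 -0.9  5.2] [-0.29  0.13  0.12] 17.91
0.0025 0 0 [-3.2 -1.4  4.3] [-0.18  0.81  0.06] 18.16
0 -0.0025 0 [0.3 2.6 4.7] [0.77 0.1  0.06] 18.43
-0.0025 0 0 [2.9 1.  4.8] [ 0.09 -0.95  0.05] 18.69
0 0.0025 0 [ 1.9 -2.6  4.5] [-0.68 -0.36  0.08] 18.96
```

Lateral force pushes back on both sides, so the stem tip is centred near dx≈0, dy≈-0.7 mm. That leaves the yaw to find by sweeping.

```bash
python3 - <<'E'
from h import *
from rig import ctrl
r=np.radians
x,y=.4245,.2484; z=.278; t0=ctrl.current_time_s()
for w in(0,5,10,15,20,8,0,-5,-10,-15,-20):
    ctrl.move_straight([x,y,z],down(r(53.3+w)),velocity=.03)
    f=ctrl.current_force(); print(w,np.round(f,1),np.round(ctrl.current_wrist_torque(),2),round(ctrl.current_tcp_pos()[2],4),round(ctrl.current_grip_width(),4),round(ctrl.current_time_s(),2))
    if f[2]<2 : break
E
```

```text
0 [1.4 1.1 5.7] [ 0.17 -0.29  0.05] 0.278 0.0382 19.22
5 [0.9 1.4 5.5] [ 0.18 -0.28  0.12] 0.2779 0.0387 19.47
10 [ 1.6  2.  -0.6] [ 0.37 -0.29  0.05] 0.2773 0.0386 19.72
```

It dropped in at +10°. Sliding down now.

```bash
python3 - <<'E'
from h import *
from rig import ctrl
r=np.radians
x,y=.4250,.2489; w=10
for z in(.273,.268,.264,.261):
    h=ctrl.move_straight([x,y,z],down(r(53.3+w)),velocity=.03,force_limit=12)
    f=ctrl.current_force(); print(h,np.round(f,1),np.round(ctrl.current_wrist_torque(),2),np.round(ctrl.current_tcp_pos(),4),round(ctrl.current_time_s(),2))
    if h: break
E
```

```text
False [ 0.2  0.4 -0.9] [ 0.05 -0.04 -0.01] [0.4246 0.2485 0.2723] 20.03
False [ 0.4 -0.1 -0.5] [-0.01  0.01 -0.01] [0.4248 0.2487 0.2676] 20.35
False [-0.8  0.3 -1.9] [ 0.04  0.   -0.04] [0.4249 0.2488 0.2638] 20.63
False [-0.5 -0.8  4.5] [-0.26  0.23  0.03] [0.4252 0.2491 0.2614] 20.88
```

```bash
python3 - <<'E'
from h import *
from rig import ctrl, read_camera
r=np.radians
ctrl.wait(.3); ctrl.grip(0,90)
h=ctrl.move_straight([.4250,.2489,.2525],velocity=.02,force_limit=14); ctrl.wait(.5)
f=ctrl.current_force(); print(h,np.round(f,1),np.round(ctrl.current_wrist_torque(),2),np.round(ctrl.current_tcp_pos(),4),ctrl.current_grip_width(),ctrl.current_gripper_force(),round(ctrl.current_time_s(),2))
a=[]
for n in("top","scene"):
    I,d=read_camera(n); u,v=proj(n,[.423,.249,.1])[0].astype(int)
    a.append(cv2.resize(I[v-36:v+36,u-32:u+32],(400,450),interpolation=cv2.INTER_CUBIC))
cv2.imwrite("pics/c7.png",np.hstack(a))
E
```

```text
True [-1.  -1.2  7.3] [-0.32  0.32  0.08] [0.4252 0.2493 0.2546] 0.03786457091865841 89.78820472955704 22.31
```

View pics/c7.png

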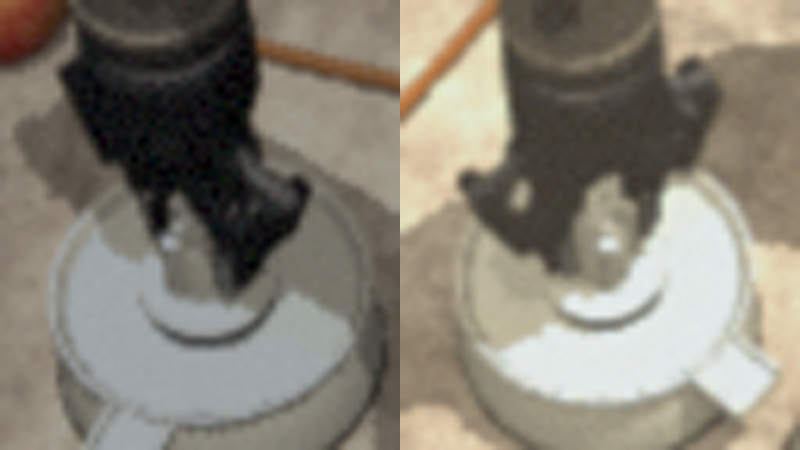

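The flange sits flat on the cup in both views. I'll press a little more to be firmly at the stop.

```bash
python3 - <<'E'
from h import *
from rig import ctrl
h=ctrl.move_straight([.4250,.2489,.2530],velocity=.01,force_limit=15); ctrl.wait(.5)
f=ctrl.current_force(); z=ctrl.current_tcp_pos()[2]; print(h,np.round(f,1),ctrl.current_tcp_pos(),ctrl.current_gripper_force(),ctrl.current_time_s())
if f[2]>7 and z<.2555: print(ctrl.close_job())
E
```

```text
False [-3.  -3.1 17.2] [0.42517216 0.24942343 0.25441489] 90.88223822414875 23.2
the job is handed in; nothing more can be done
None
```

The reamer's stem is meshed with its flange on the drive cup, and it is pressed to the drive's stop with about 17 N and still gripped at 90 N; I handed the job in at 23.2 s, and no pass/fail verdict came back.

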